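# Swing the clamp head round and nip the switch box

### The arm

A 6-joint arm with a two-finger parallel gripper is mounted at the origin on the work surface. World frame = base frame: x ahead of the robot, y to its left, z up, the work surface at z = 0. Lengths are in m, angles in rad, forces in N, time in s.
With the tool pointing down it reaches from about 0.25 to 0.725 m from the base axis. Payload 9.7 kg.
Tool frame: the origin (TCP) lies at the centre of the arm's flange, where the gripper is bolted on; the fingertips stand 173 mm ahead of it and the grasp point (between the pads) lies 155 mm ahead of it; z points along the fingers, y is the direction in which the jaws open and shut (so a half turn about z gives the same grasp; the last joint's range is limited). The gripper opens to 85 mm and grips with 20 to 120 N. Pads are 22 mm wide; open, the fingers measure 114 mm over their backs; the gripper's body (76 mm by 85 mm) begins 54 mm behind the grasp point. The pads swing forward as they close: fully open they stand 13 mm farther back than shut.
Start: joints at [-1.144, 0.087, 0.176, 1.66, 0, 1.571], TCP at [0.228, -0.501, 0.405] pointing down, gripper open.
Joint ranges: [-3.13, 3.13], [-0.85, 1.81], [-1.15, 1.24], [-2.2, 2.28], [-1.44, 1.52], [-3.14, 3.14]. Speed limits (rad/s): [2.22, 2.22, 2.57, 3.14, 3.14, 3.14].

### API

Orientations are given as a unit quaternion [x, y, z, w].
In Python, from bench import telemetry, eyes, hand_in, finder gives the robot as it stands.
- The arm moves only by the tool drive_tool, never from a script. Its argument "increments" is a list that holds one entry, the list of rows, each a list of 7 numbers: the turn, a rotation vector about the tool's x, y, z in rad, then the shift along the tool's x, y, z in cm, then the closure, from -1 (fully open) to 1 (shut). A call has 1 to 10 rows; each row is the pose to reach, as a shift and turn from the pose commanded when the call began, along the tool's axes at that moment; what a row does not reach only later rows make up. A row lasts 1/10 s, in which the tool goes at most 50 mm and 8.59 degrees, less where a joint would pass 70% of its speed; a pose out of reach is approached as far as the arm can. A call with a gripper value outside its range is refused whole. The fingers move at their own pace and stop on an object; the grip force is fixed at half the most. Time passes only in rows, so rows that repeat a pose let the fingers close. It gives the time, the measured TCP pose, the force and the opening at its end, in the units of the state.
- telemetry.state(): the state, without advancing time (a new reading comes with each control period).
- eyes.read_camera(name): name is "scene" or "top" or "wrist"; returns the picture (384x512x3 uint8, red, green, blue); there is no depth.
- eyes.camera_params(name): a dict with "camera_matrix" (3x3 intrinsics, pixels), "k1" (the pictures are not rectified: a ray, as slopes to the right and down, at radius r is drawn at 1 + k1 r^2 times it, then the intrinsics apply), "eye" and "attitude" of the camera in the world. Camera axes: x right, y down, z forward; pixel columns grow to the right and rows downward; lengths in m; the calibration is good to about 2 mm. A picture is of the moment at which its call begins: read the wrist's pose just before it. camera_params takes no time and is no camera call; for the wrist camera it gives the pose at the moment of the call.
- hand_in(): hands the job in, once; it reports no verdict.
Trained networks look in the newest picture that a camera, given by its name, has taken for a name from the list of things; names that differ only in an ending like _2 or _b are one class to them, and where a whole thing is asked for, a point or a joint stands for the part that bears it (a point fixed in the world has none). Each returns a list of dicts, best first, with "conf" (0 to 1); they miss things now and then, are a little off and sometimes report something else, mostly with a low value. They report only what shows in the picture. A call takes as long as a camera call. They do not tell look-alikes from the thing itself.
- finder.search_frame(camera, query): "bbox" ([left, top, width, height] in pixels, round what is visible of it).
- finder.regions_of(camera, query): "region" (384x512 bool, what is visible of it) and "bbox" ([left, top, width, height] in pixels, round what is visible of it).
The state is a dict: "clock": time; "qpos": joint angles; "qd": joint speeds; "joint_torque": joint torques, N m; "position": TCP position; "tool_rot": TCP orientation; "ft_force": force on the tool from outside, world axes, zero at the start; "moment": the same for the moment, N m; "finger_gap": finger opening in m.
Only numpy, scipy, OpenCV 4.12 (cv2) and the standard library are available. Lean on these libraries where they do the work, as an engineer would, in place of code of your own. Each camera call takes 0.05 s, during which the arm holds its last target.

### The job

On the bench fixture, pull up the sprung plunger, swing the clamp head round to its stop so that the jaw faces the thin-walled plastic switch box in the nest, and let the plunger drop home. Then squeeze the clamp's trigger towards its handle again and again, letting it spring back each time, until the sprung jaw pad touches the box, and give at most one more squeeze, so that the box is held firmly but its thin walls are not crushed; move the jaw only with the trigger and disturb nothing else on the bench. Finish while still holding the trigger squeezed.

Things in the scene. Friction and masses are not known exactly. Their poses are not given: they have to be found in the camera images.
- rig: the fixture, fixed to the bench: grey plate 12 mm thick, x -135 to 65, y -135 to 190 mm. Origin on the upright axis of the swinging clamp head, at bench height; z up; +y runs to the nest (floor 30 mm high, fence 62 mm high behind) where the box stands, near wall 118-119 mm from the axis. The index sector under the plunger pin (top 26 mm) has one home hole and a wide gap where the pin starts.
- head (a joint): angle (rad) of the clamp head about its upright axis, counter-clockwise from above positive. 0 = home: jaw towards the box, hard stop at +0.006. Starts between -1.12 and -0.72 (jaw turned clockwise from the nest). Turns with 0.1 N m friction and stays where left. With the plunger down it cannot leave the start gap, nor the home hole. Range -1.3 to 0.006.
- plunger (a joint): lift (m) of the sprung index plunger: 0 = fully down, 0.016 = top; the pin clears the sector at 0.012. The spring pushes down with 4.5 N (down) to 7 N (top). It rides on the head, 105 mm from the axis on the side away from the jaw. Let go between start gap and hole it rides on the sector, 0.012 up; the home hole takes it within about 0.013 rad of 0.
- plunger_knob (a point): middle of the plunger's black upright round knob, 24 mm diameter, 32 mm tall; 78 mm above the bench when down. Under it a steel bush, 22 mm diameter, up to 54 mm above the bench. The clamp's trigger stands 60 mm or more away, towards the axis. Its y axis points to the head's axis (and on to the jaw) and turns with the head.
- handle_grip (a point): on the clamp's fixed black upright handle, 24 mm wide, 16 mm thick along the jaw's travel, top 151 mm above the bench: its centre, 125 mm above the bench, 12 mm from the head's axis towards the jaw. Its y axis is the direction of the jaw's travel (level) and turns with the head.
- trigger_grip (a point): centre of the black upright trigger, 22 mm wide, 12 mm thick, top 147 mm above the bench; this point 123 mm above it, behind the handle (away from the jaw). Let go it leans away from the handle: 56 mm over the outer faces of both at this height; fully squeezed it is upright, 34 mm over both. Squeeze it by closing a gripper from above over both, or push it to the handle.
- trigger (a joint): trigger angle (rad): 0 let go, 0.22 fully squeezed (hard stop); hinged 24 mm above the bench, so trigger_grip moves about 22 mm. Its spring resists with 3 to 5 N there and brings it back when let go; driving the jaw adds about 1 N, and pressing the box up to 6 N more.
- bar (a joint): travel (m) of the clamp bar and jaw towards the box; 0 = fully back, end stop 0.060. Starts between 0 and 0.020. Driven by a ratchet: each full trigger stroke (squeezed to the stop, then let go fully) moves it one click of 6 mm, the first one 1 to 8 mm; it sags 1 to 2 mm when let go, but cannot go back further. Bar 14 mm high, centred 66 mm above the bench.
- pad (a joint): how far (m) the sprung pad is pressed back into the jaw: 0 free, 0.019 fully pressed in. Stiffness 0.8 N per mm, so it shows the force on the box (0.005 is 4 N). The stroke that first touches the box leaves it at about 3 mm, the next one at 8 mm; up to 10 mm is a proper hold, over 11 mm (9 N) crushes the thin-walled box.
- pad_face (a point): middle of the pad's flat front face, which is 36 mm wide and 30 mm tall, 55 mm above the bench; 84 mm from the head's axis when the bar is at 0, and it moves out with the bar. Its y axis points to the box when the head is home.
- box: the loose open-topped grey plastic switch box in the nest, 70 mm wide (its x) x 50 mm (its y) x 45 mm tall, walls 3 mm, 0.07 to 0.14 kg; origin under its centre. It stands up to 2 mm clear of the fence, which stops it when the pad pushes.
- can_a: bystander: dome-topped metal lamp housing, 90 mm diameter, 92 mm tall; origin under its centre
- round_box: bystander: flat round metal box, 90 mm diameter, 36 mm tall; origin under its centre
- screwdriver: bystander: screwdriver with black handle lying beside the fixture
- coupling: bystander: grey pipe coupling, 40 mm diameter, 35 mm tall, standing beside the fixture; origin under its centre
- cover_plate: bystander: flat white cover plate 75 x 115 x 6 mm; origin under its centre
- spare_box: bystander: a second open plastic box of the same kind, 70 x 50 x 45 mm, on the bench away from the fixture; origin under its centre
Things that resemble listed ones, but are neither listed nor needed, are in the scene too. What is shaped like the box but yellow is not meant.

How it is judged:
By the outcome, as a careful person would: the job done as asked, in the order asked, and still so for the second after the job is handed in, while the arm keeps its last pose, push and grip.
It also fails if it takes over 61 s, if anything falls off the work surface, if the arm or the gripper's body presses on something with over 40 N, if the wrist force passes 120 N, or if a joint passes its speed limit or range.

## Working session

There is one attempt and no reset: what is moved stays moved. The work goes in short steps, Python scripts to look and compute and a tool call to move; the robot and the scene stay as the last step left them, time stands still between calls to the robot, and variables do not carry over. Pictures are saved under pics/ and viewed, and the job is handed in when it is done.

Besides the shell and the picture viewer there is one more tool, called after "Request:" as name(argument=value, ...), one argument or row to a line, values as JSON. drive_tool: Moves the arm, as the interface text tells. Its arguments: {"type":"object","properties":{"increments":{"type":"array"}},"required":["increments"]}

```bash
ls; mkdir -p pics
python3 - <<'E'
from bench import telemetry, eyes, finder
import cv2
s=telemetry.state();print({k:(v if not hasattr(v,'round') else v) for k,v in s.items()})
for c in ["scene","top","wrist"]:
    im=eyes.read_camera(c);cv2.imwrite(f"pics/{c}0.png",cv2.cvtColor(im,cv2.COLOR_RGB2BGR));print(c,eyes.camera_params(c))
E
```

```text
pics
{'clock': 0.0, 'qpos': array([-1.14399267e+00,  8.74539982e-02,  1.75134170e-01,  1.65980714e+00,
       -5.48670406e-06,  1.57081114e+00]), 'qd': array([-0.00129747, -0.00011455, -0.0009155 ,  0.00049376,  0.00054468,
       -0.00062154]), 'joint_torque': array([ 4.95183958e-04, -5.20389819e+01,  4.64805400e+01,  1.63322745e-02,
        1.36851977e-04, -2.29417441e-05]), 'position': array([ 0.22767842, -0.50065986,  0.40398628]), 'tool_rot': array([ 9.77317464e-01,  2.11778496e-01, -1.43590886e-04, -6.49644220e-04]), 'ft_force': array([ 0.05541363,  0.34498653, -0.32718039]), 'moment': array([-0.00420975,  0.01619047, -0.03925168]), 'finger_gap': 0.08536613451839169}
scene {'camera_matrix': array([[355.98152244,   0.        , 256.93725147],
       [  0.        , 355.98152244, 188.64500804],
       [  0.        ,   0.        ,   1.        ]]), 'k1': -0.03883370981949835, 'eye': array([1.00233957, 0.09692072, 0.80659531]), 'attitude': array([ 0.60259746,  0.74454617, -0.22777642, -0.17505774])}
top {'camera_matrix': array([[413.62150063,   0.        , 259.91582297],
       [  0.        , 413.62150063, 196.79395551],
       [  0.        ,   0.        ,   1.        ]]), 'k1': -0.1351341603551144, 'eye': array([0.43025444, 0.00520191, 1.19832459]), 'attitude': array([-0.7003918 ,  0.71154871, -0.04764601,  0.02965844])}
wrist {'camera_matrix': array([[283.02848973,   0.        , 254.47931786],
       [  0.        , 283.02848973, 188.67313437],
       [  0.        ,   0.        ,   1.        ]]), 'k1': -0.06206024961175148, 'eye': array([ 0.30117933, -0.46662831,  0.3738006 ]), 'attitude': array([ 0.82988797, -0.53477309, -0.08667232,  0.1333852 ])}
```

View pics/scene0.png

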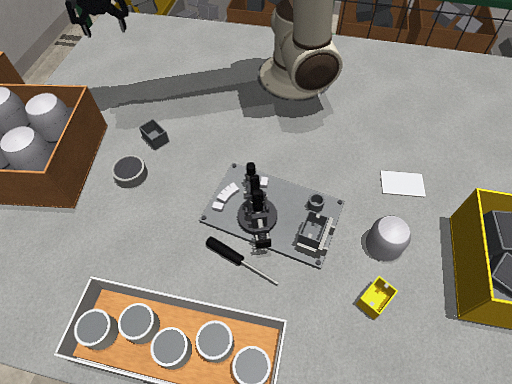

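View pics/top0.png

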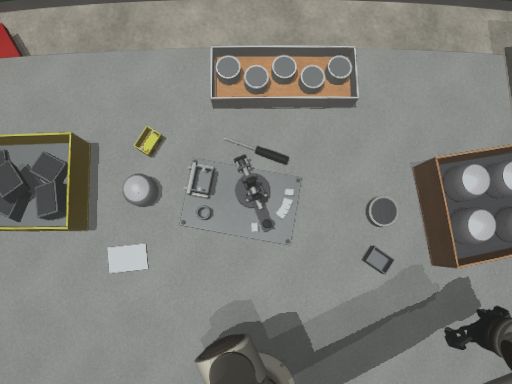

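View pics/wrist0.png

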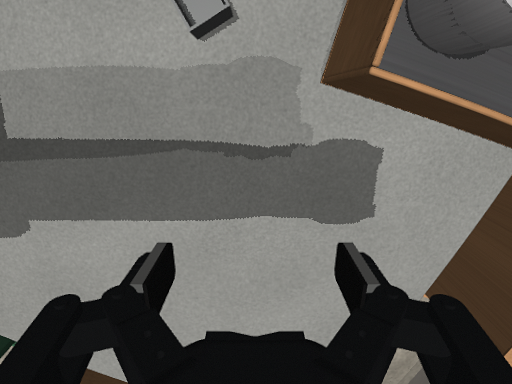

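The scene shows the fixture ahead of the robot, with the coupling near the nest. In the top view the plate spans px (180-302, 158-244), the head is at about (252,190), the knob at about (267,224), and the jaw at about (243,160). I'll zoom in on it.

```bash
cat > h.py <<'E'
import numpy as np, cv2
from scipy.spatial.transform import Rotation as R
from bench import telemetry, eyes, finder
def ray(p,uv):
    K=p["camera_matrix"];uv=np.asarray(uv,float)
    d=np.array([(uv[0]-K[0,2])/K[0,0],(uv[1]-K[1,2])/K[1,1]]);x=d.copy()
    for _ in range(30): x=d/(1+p["k1"]*(x@x))
    return R.from_quat(p["attitude"]).apply([x[0],x[1],1.])
def onz(p,uv,z):
    d=ray(p,uv);e=p["eye"];return e+d*(z-e[2])/d[2]
def proj(p,X):
    X=np.atleast_2d(X);c=R.from_quat(p["attitude"]).inv().apply(X-p["eye"])
    x=c[:,:2]/c[:,2:];f=1+p["k1"]*(x**2).sum(1,keepdims=True)
    K=p["camera_matrix"];return x*f*K[0,0]+K[:2,2]
E
python3 - <<'E'
import cv2
a=cv2.imread('pics/top0.png')[145:255,170:315];cv2.imwrite('pics/topz.png',cv2.resize(a,None,fx=5,fy=5,interpolation=cv2.INTER_CUBIC))
a=cv2.imread('pics/scene0.png')[150:280,190:355];cv2.imwrite('pics/scenez.png',cv2.resize(a,None,fx=4.5,fy=4.5,interpolation=cv2.INTER_CUBIC))
E
```

```text
(no output)
```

View pics/topz.png

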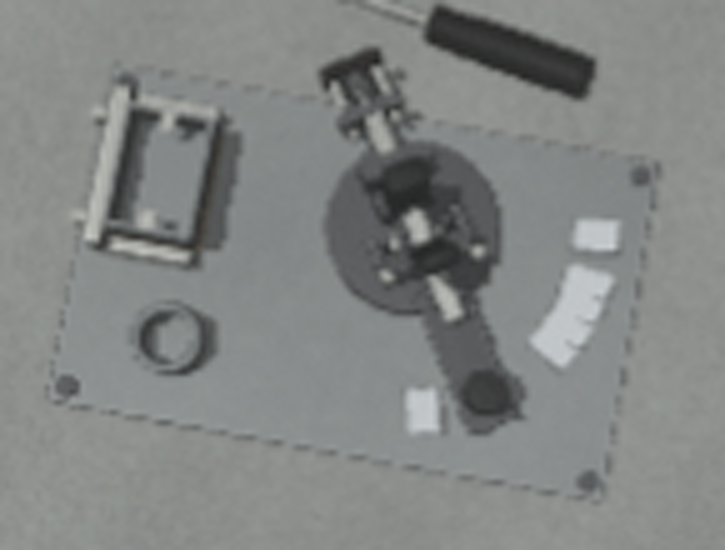

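View pics/scenez.png

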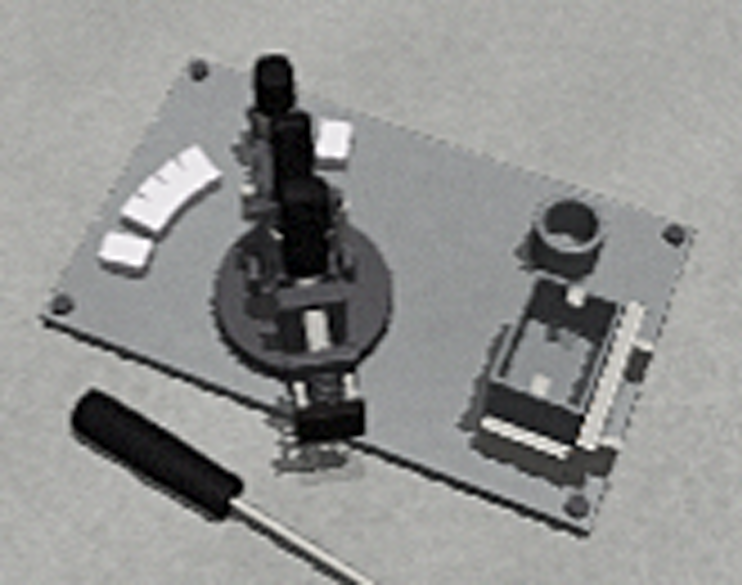

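```bash
cat >> h.py <<'E'
def T(rig,X):
    X=np.atleast_2d(X).astype(float);return R.from_euler('z',rig[2]).apply(X)+[rig[0],rig[1],0]
def hd(a,X): return R.from_euler('z',a).apply(np.atleast_2d(X))
E
python3 - <<'E'
from h import *
from scipy.optimize import least_squares
pt=eyes.camera_params('top');ps=eyes.camera_params('scene')
C=np.array([[65,190,12],[65,-135,12],[-135,-135,12],[-135,190,12]])/1000
ct=np.array([[118,68],[660,160],[600,500],[50,402]])/5+[170,145]-.4
cs=np.array([[587,533],[42,318],[192,58],[695,232]])/4.5+[190,150]-.4
for name,w in (("top",(1,0)),("scene",(0,1)),("both",(1,1))):
    f=lambda r:np.r_[w[0]*(proj(pt,T(r,C))-ct).ravel(),w[1]*(proj(ps,T(r,C))-cs).ravel()]
    r=least_squares(f,[.45,.05,.0]).x
    print(name,r,f(r).round(1))
rig=r
# knob top center
kt=onz(pt,np.array([488,392])/5+[170,145]-.4,.094); ks=onz(ps,np.array([273,66])/4.5+[190,150]-.4,.094)
for k in(kt,ks):
    d=R.from_euler('z',-rig[2]).apply(k-[rig[0],rig[1],0]);print(k,d,np.hypot(*d[:2]),np.arctan2(d[0],-d[1]))
for q in ["plunger_knob","trigger_grip","handle_grip","pad_face","coupling","box"]:
  for c in("top","scene"):
    print(q,c,[(o['bbox'],round(o['conf'],2)) for o in finder.search_frame(c,q)[:3]])
E
```

```text
top [ 0.57868626 -0.00489996 -0.19091531] [-0.9 -0.7  0.4  0.3  1.1  0.3 -0.6  0.   0.  -0.  -0.  -0.   0.  -0.
  0.  -0. ]
scene [ 0.57924317 -0.00613687 -0.19728046] [-0.  -0.   0.   0.   0.   0.  -0.  -0.   0.6  0.3 -0.9 -0.3 -0.  -0.2
  0.4 -0.2]
both [ 0.57898381 -0.00559137 -0.19426685] [-0.6 -1.   0.7  0.4  1.1  0.3 -0.4 -0.3  1.   0.1 -0.7 -0.2 -0.  -0.2
  0.5 -0.5]
[ 0.48064418 -0.04223313  0.094     ] [-0.08941621 -0.0549367   0.094     ] 0.10494427392928721 -1.0198608380661882
[ 0.47731836 -0.04448684  0.094     ] [-0.0922444  -0.05779005  0.094     ] 0.10885182546413696 -1.0111273808174035
plunger_knob top [([264.7, 220.7, 5.3, 6.4], 0.5)]
plunger_knob scene [([136.9, 117.5, 33.3, 27.2], 0.5)]
trigger_grip top []
trigger_grip scene [([242.4, 174.7, 23.0, 36.3], 0.57)]
handle_grip top [([234.7, 153.4, 38.5, 77.6], 0.94)]
handle_grip scene [([307.9, 193.4, 16.7, 19.1], 0.72), ([236.7, 162.0, 37.9, 85.0], 0.7)]
pad_face top [([235.8, 151.5, 10.4, 12.8], 0.65)]
pad_face scene []
coupling top [([195.0, 206.0, 16.2, 13.0], 0.53), ([121.2, 177.1, 37.6, 30.0], 0.49)]
coupling scene [([308.7, 194.6, 16.7, 18.0], 0.81)]
box top [([193.0, 163.6, 25.3, 32.0], 0.76), ([131.8, 127.2, 33.6, 28.7], 0.6), ([235.6, 152.6, 10.8, 11.1], 0.45)]
box scene [([358.3, 279.4, 38.8, 41.9], 0.84), ([295.5, 212.7, 33.7, 35.7], 0.77)]
```

```bash
cat >> h.py <<'E'
def qdown(ang): # tool y at world angle ang, tool z down
    y=np.array([np.cos(ang),np.sin(ang),0]);z=np.array([0,0,-1.]);x=np.cross(y,z)
    return R.from_matrix(np.c_[x,y,z])
def delta(p,ang,st=None):
    st=st or telemetry.state();q=R.from_quat(st['tool_rot'])
    rv=(q.inv()*qdown(ang)).as_rotvec();sh=q.inv().apply(np.array(p)-st['position'])*100
    return rv.round(4).tolist()+sh.round(2).tolist()
RIG=np.array([.579,-.0056,-.1943])
def show():
    s=telemetry.state();q=R.from_quat(s['tool_rot']).as_matrix()
    print('t',round(s['clock'],2),'p',s['position'].round(4),'ang',np.arctan2(q[1,1],q[0,1]).round(4),'F',s['ft_force'].round(1),'gap',round(s['finger_gap'],4),'q',s['qpos'].round(2))
def snap(c,name,box=None,f=1):
    im=cv2.cvtColor(eyes.read_camera(c),cv2.COLOR_RGB2BGR)
    if box: im=im[box[1]:box[3],box[0]:box[2]]
    cv2.imwrite('pics/'+name,cv2.resize(im,None,fx=f,fy=f,interpolation=cv2.INTER_CUBIC))
E
python3 -c "
from h import *
print(delta([.4807,-.0425,.35],-1.211))"
```

```text
[0.0, -0.0, 0.067, 42.0, -31.23, 5.47]
```

Request:
drive_tool(
  increments=[
    [[0,0,0.067,4.2,-3.1,0.5,-1],[0,0,0.067,8.4,-6.2,1.1,-1],[0,0,0.067,12.6,-9.4,1.6,-1],[0,0,0.067,16.8,-12.5,2.2,-1],[0,0,0.067,21,-15.6,2.7,-1],[0,0,0.067,25.2,-18.7,3.3,-1],[0,0,0.067,29.4,-21.9,3.8,-1],[0,0,0.067,33.6,-25,4.4,-1],[0,0,0.067,37.8,-28.1,4.9,-1],[0,0,0.067,42,-31.2,5.5,-1]],
  ],
)

```text
clock: 1.75
position: [0.4687, -0.0634, 0.3527]
tool_rot: [0.984, 0.179, 0.0, 0.0]
ft_force: [1.4, -1.5, 0.1]
finger_gap: 0.0851
```

Request:
drive_tool(
  increments=[
    [[0,0,0,0,0,0,-1],[0,0,0,0,0,0,-1],[0,0,0,0,0,0,-1]],
  ],
)

```text
clock: 2.05
position: [0.468, -0.066, 0.3527]
tool_rot: [0.984, 0.179, 0.0, 0.0]
ft_force: [0.4, -0.8, 0.1]
finger_gap: 0.0854
```

```bash
python3 -c "
from h import *
show(); print(delta([.4807,-.0425,.35],-1.211))
snap('wrist','w1.png');p=eyes.camera_params('wrist');print(p['eye'],R.from_quat(p['attitude']).as_matrix().round(2))
K=T(RIG,hd(-1.017,[[0,-.105,.094],[0,-.105,.062]]));print(proj(p,K))"
```

```text
t 2.05 p [ 0.468  -0.066   0.3527] ang -1.2114 F [ 0.4 -0.8  0.1] gap 0.0854 q [-0.14 -0.11 -0.12  1.56 -0.    2.64]
[0.0002, 0.0, -0.0004, 2.02, -1.75, 0.27]
[ 0.54353067 -0.0374527   0.32248231] [[ 0.35 -0.89 -0.29]
 [-0.94 -0.33 -0.11]
 [ 0.    0.31 -0.95]]
[[233.8337604  171.69435987]
 [236.19129375 162.96780242]]
```

View pics/w1.png

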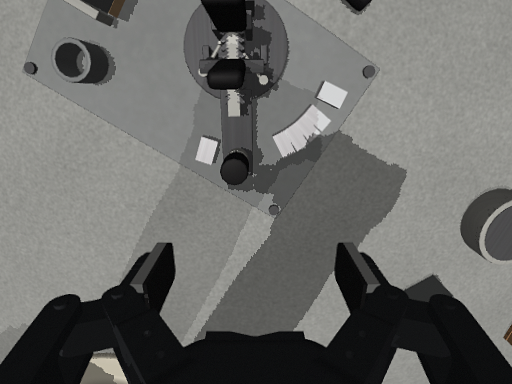

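The wrist view shows the knob top at about (234,172), as predicted. Next I go above it, descend and grip.

Request:
drive_tool(
  increments=[
    [[0,0,0,1,-0.9,0,-1],[0,0,0,2.0,-1.75,0,-1],[0,0,0,2.0,-1.75,1,-1],[0,0,0,2.0,-1.75,4,-1],[0,0,0,2.0,-1.75,7,-1],[0,0,0,2.0,-1.75,9.5,-1],[0,0,0,2.0,-1.75,11,-1],[0,0,0,2.0,-1.75,11.7,-1],[0,0,0,2.0,-1.75,11.7,-1]],
  ],
)

```text
clock: 3.0
position: [0.4807, -0.0421, 0.2351]
tool_rot: [0.984, 0.179, -0.0, -0.0]
ft_force: [-0.2, 0.7, -0.3]
finger_gap: 0.0855
```

```bash
python3 -c "
from h import *
show(); print(delta([.4807,-.0425,.236],-1.211))
snap('wrist','w2.png')"
```

```text
t 3.0 p [ 0.4807 -0.0421  0.2351] ang -1.211 F [-0.2  0.7 -0.3] gap 0.0855 q [-0.09 -0.07 -0.31  1.33 -0.    2.69]
[-0.0004, 0.0009, -0.0, -0.01, 0.04, -0.09]
```

View pics/w2.png

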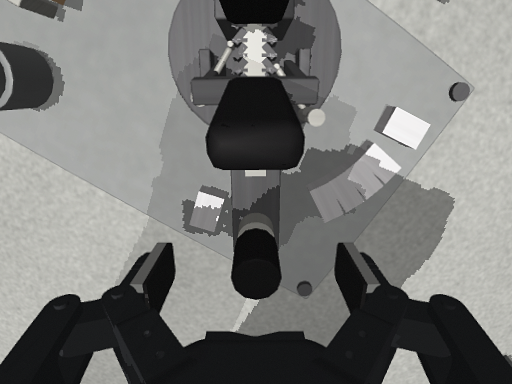

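The knob (256,265) is centred between the fingers. Closing.

Request:
drive_tool(
  increments=[
    [[0,0,0,0,0,0,0],[0,0,0,0,0,0,1],[0,0,0,0,0,0,1],[0,0,0,0,0,0,1],[0,0,0,0,0,0,1],[0,0,0,0,0,0,1],[0,0,0,0,0,0,1]],
  ],
)

```text
clock: 3.75
position: [0.4809, -0.0421, 0.2361]
tool_rot: [0.984, 0.179, 0.0, 0.0]
ft_force: [-1.1, -0.4, 5.3]
finger_gap: 0.0226
```

```bash
python3 -c "
from h import *
show(); snap('wrist','w3.png')"
```

```text
t 3.75 p [ 0.4809 -0.0421  0.2361] ang -1.2111 F [-1.1 -0.4  5.3] gap 0.0226 q [-0.09 -0.07 -0.31  1.33 -0.    2.69]
```

View pics/w3.png

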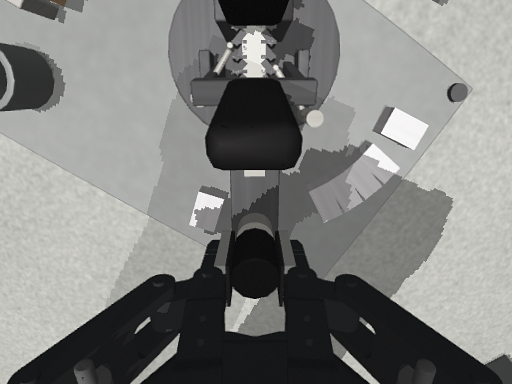

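Request:
drive_tool(
  increments=[
    [[0,0,0,0,0,-0.5,1],[0,0,0,0,0,-1.0,1],[0,0,0,0,0,-1.4,1],[0,0,0,0,0,-1.4,1],[0,0,0,0,0,-1.4,1]],
  ],
)

```text
clock: 4.3
position: [0.4808, -0.042, 0.2494]
tool_rot: [0.984, 0.179, -0.0, -0.0]
ft_force: [2.4, 0.0, -5.5]
finger_gap: 0.0225
```

Run:
```python
from h import *
show(); snap('wrist','w4.png')
s=telemetry.state()
# arc rows: axis at RIG; keep current tool radius
a0=-1.017;p0=s['position'];ax=np.array([RIG[0],RIG[1]])
q=R.from_quat(s['tool_rot'])
v=p0[:2]-ax
print('rad',np.hypot(*v),'a',np.arctan2(*( (lambda d:(d[0],-d[1]))(R.from_euler('z',-RIG[2]).apply([*v,0]) ))))
for i in range(1,23):
    da=1.0*i/20
    w=R.from_euler('z',da).apply([*v,0])-[*v,0]
    print(i,(-da),(q.inv().apply(w)*100).round(2))
```

```text
t 4.3 p [ 0.4808 -0.042   0.2494] ang -1.211 F [ 2.4  0.  -5.5] gap 0.0225 q [-0.09 -0.08 -0.29  1.36  0.    2.69]
rad 0.10472731035362348 a -1.0210416014295118
1 -0.05 [ 0.01  0.52 -0.  ]
2 -0.1 [ 0.05  1.05 -0.  ]
3 -0.15 [ 0.11  1.57 -0.  ]
4 -0.2 [ 0.2   2.08 -0.  ]
5 -0.25 [ 0.31  2.59 -0.  ]
6 -0.3 [ 0.45  3.1  -0.  ]
7 -0.35 [ 0.62  3.59 -0.  ]
8 -0.4 [ 0.81  4.08 -0.  ]
9 -0.45 [ 1.02  4.56 -0.  ]
10 -0.5 [ 1.26  5.03 -0.  ]
11 -0.55 [ 1.52  5.48 -0.  ]
12 -0.6 [ 1.8   5.92 -0.  ]
13 -0.65 [ 2.11  6.35 -0.  ]
14 -0.7 [ 2.43  6.76 -0.  ]
15 -0.75 [ 2.78  7.15 -0.  ]
16 -0.8 [ 3.14  7.53 -0.  ]
17 -0.85 [ 3.53  7.88 -0.  ]
18 -0.9 [ 3.93  8.22 -0.  ]
19 -0.95 [ 4.34  8.54 -0.  ]
20 -1.0 [ 4.78  8.83 -0.  ]
21 -1.05 [ 5.22  9.11 -0.  ]
22 -1.1 [ 5.68  9.36 -0.  ]
```

View pics/w4.png

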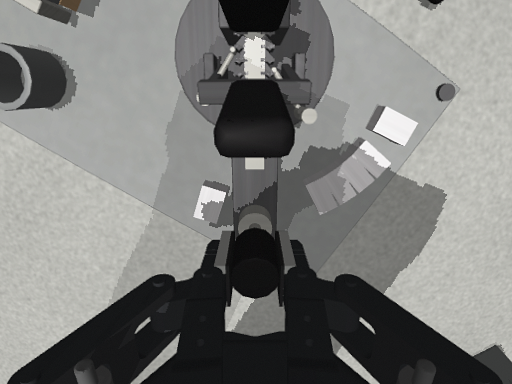

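The knob rose with the grip: pull is 5.5 N and the lift about 13 mm. I'll add 1.5 mm and start the swing.

Request:
drive_tool(
  increments=[
    [[0,0,0,0,0,-0.15,1],[0,0,-0.05,0.01,0.52,-0.15,1],[0,0,-0.1,0.05,1.05,-0.15,1],[0,0,-0.15,0.11,1.57,-0.15,1],[0,0,-0.2,0.2,2.08,-0.15,1],[0,0,-0.25,0.31,2.59,-0.15,1],[0,0,-0.3,0.45,3.1,-0.15,1]],
  ],
)

```text
clock: 5.05
position: [0.496, -0.0694, 0.2509]
tool_rot: [0.946, 0.325, 0.0, -0.001]
ft_force: [4.8, 2.6, -6.0]
finger_gap: 0.0227
```

```bash
cat > arc.py <<'E'
from h import *
import sys
show()
s=telemetry.state();q=R.from_quat(s['tool_rot']);print('Ftool',q.inv().apply(s['ft_force']).round(1))
v=np.r_[s['position'][:2]-RIG[:2],0]
d=R.from_euler('z',-RIG[2]).apply(v);print('rad',np.hypot(*d[:2]).round(4),'a',np.arctan2(d[0],-d[1]).round(4))
st=float(sys.argv[1])
for i in range(1,11):
    da=st*i;w=R.from_euler('z',da).apply(v)-v;print([0,0,round(-da,4)]+(q.inv().apply(w)*100)[:2].round(2).tolist())
E
python3 arc.py .05
```

```text
t 5.05 p [ 0.496  -0.0694  0.2509] ang -0.9087 F [ 4.8  2.6 -6. ] gap 0.0227 q [-0.14 -0.03 -0.24  1.36  0.    2.34]
Ftool [5.4 0.9 6. ]
rad 0.1046 a -0.7212
[0, 0, -0.05, 0.01, 0.52]
[0, 0, -0.1, 0.05, 1.05]
[0, 0, -0.15, 0.11, 1.56]
[0, 0, -0.2, 0.19, 2.08]
[0, 0, -0.25, 0.31, 2.59]
[0, 0, -0.3, 0.45, 3.1]
[0, 0, -0.35, 0.61, 3.59]
[0, 0, -0.4, 0.8, 4.08]
[0, 0, -0.45, 1.01, 4.56]
[0, 0, -0.5, 1.25, 5.03]
```

Request:
drive_tool(
  increments=[
    [[0,0,-0.05,0.01,0.52,0,1],[0,0,-0.1,0.05,1.05,0,1],[0,0,-0.15,0.11,1.56,0,1],[0,0,-0.2,0.2,2.08,0,1],[0,0,-0.25,0.31,2.59,0,1],[0,0,-0.3,0.45,3.1,0,1],[0,0,-0.35,0.62,3.59,0,1],[0,0,-0.4,0.81,4.08,0,1],[0,0,-0.45,1.02,4.56,0,1],[0,0,-0.5,1.26,5.03,0,1]],
  ],
)

```text
clock: 6.05
position: [0.5368, -0.1011, 0.2507]
tool_rot: [0.836, 0.549, 0.0, -0.001]
ft_force: [2.9, 3.7, -6.6]
finger_gap: 0.0224
```

```bash
python3 arc.py .02; python3 -c "
from h import *
snap('wrist','w5.png')"
```

```text
t 6.05 p [ 0.5368 -0.1011  0.2507] ang -0.4087 F [ 2.9  3.7 -6.6] gap 0.0224 q [-0.19  0.08 -0.13  1.36  0.    1.79]
Ftool [4.5 1.2 6.6]
rad 0.1044 a -0.2218
[0, 0, -0.02, 0.0, 0.21]
[0, 0, -0.04, 0.01, 0.42]
[0, 0, -0.06, 0.01, 0.63]
[0, 0, -0.08, 0.03, 0.83]
[0, 0, -0.1, 0.04, 1.04]
[0, 0, -0.12, 0.07, 1.25]
[0, 0, -0.14, 0.09, 1.46]
[0, 0, -0.16, 0.12, 1.66]
[0, 0, -0.18, 0.15, 1.87]
[0, 0, -0.2, 0.19, 2.08]
```

View pics/w5.png

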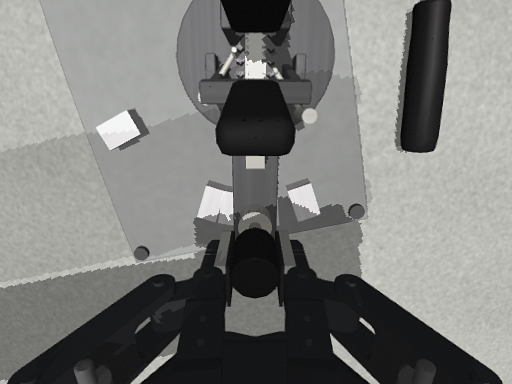

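Request:
drive_tool(
  increments=[
    [[0,0,-0.04,0.01,0.42,0,1],[0,0,-0.08,0.03,0.83,0,1],[0,0,-0.12,0.07,1.25,0,1],[0,0,-0.16,0.12,1.66,0,1],[0,0,-0.19,0.17,1.97,0,1],[0,0,-0.2,0.19,2.08,0,1]],
  ],
)

```text
clock: 6.7
position: [0.5566, -0.1075, 0.2505]
tool_rot: [0.777, 0.629, 0.0, -0.001]
ft_force: [3.1, 3.7, -6.3]
finger_gap: 0.0221
```

```bash
python3 arc.py .005
```

```text
t 6.7 p [ 0.5566 -0.1075  0.2505] ang -0.2094 F [ 3.1  3.7 -6.3] gap 0.0221 q [-0.19  0.12 -0.08  1.37  0.    1.59]
Ftool [4.3 2.2 6.3]
rad 0.1043 a -0.0223
[0, 0, -0.005, -0.0, 0.05]
[0, 0, -0.01, -0.0, 0.1]
[0, 0, -0.015, 0.0, 0.16]
[0, 0, -0.02, 0.0, 0.21]
[0, 0, -0.025, 0.0, 0.26]
[0, 0, -0.03, 0.0, 0.31]
[0, 0, -0.035, 0.0, 0.37]
[0, 0, -0.04, 0.01, 0.42]
[0, 0, -0.045, 0.01, 0.47]
[0, 0, -0.05, 0.01, 0.52]
```

Now I creep forward, watching the tool-y force for the stop.

Request:
drive_tool(
  increments=[
    [[0,0,-0.01,0,0.1,0,1],[0,0,-0.02,0,0.21,0,1],[0,0,-0.02,0,0.21,0,1],[0,0,-0.02,0,0.21,0,1]],
  ],
)

```text
clock: 7.1
position: [0.5586, -0.1079, 0.2506]
tool_rot: [0.771, 0.637, 0.0, -0.001]
ft_force: [3.5, 4.0, -6.4]
finger_gap: 0.0224
```

```bash
python3 arc.py .005|head -3
```

```text
t 7.1 p [ 0.5586 -0.1079  0.2506] ang -0.1904 F [ 3.5  4.  -6.4] gap 0.0224 q [-0.19  0.13 -0.08  1.37  0.    1.57]
Ftool [4.6 2.7 6.4]
rad 0.1043 a -0.0028
```

Request:
drive_tool(
  increments=[
    [[0,0,-0.005,0,0.05,0,1],[0,0,-0.01,0,0.1,0,1],[0,0,-0.01,0,0.1,0,1],[0,0,-0.01,0,0.1,0,1]],
  ],
)

```text
clock: 7.5
position: [0.5592, -0.1081, 0.2504]
tool_rot: [0.768, 0.64, -0.0, -0.001]
ft_force: [1.2, 5.8, -7.6]
finger_gap: 0.0223
```

```bash
python3 arc.py .005|head -3
```

```text
t 7.5 p [ 0.5592 -0.1081  0.2504] ang -0.1806 F [ 1.2  5.8 -7.6] gap 0.0223 q [-0.19  0.13 -0.07  1.37  0.    1.56]
Ftool [6.  0.2 7.6]
rad 0.1043 a 0.0033
```

Request:
drive_tool(
  increments=[
    [[0,0,0,0,0.05,0,1],[0,0,0,0,0.1,0,1],[0,0,0,0,0.1,0,1],[0,0,0,0,0.1,0,1]],
  ],
)

```text
clock: 7.9
position: [0.5596, -0.1081, 0.2501]
tool_rot: [0.768, 0.64, -0.001, -0.002]
ft_force: [-2.4, 6.5, -7.5]
finger_gap: 0.0228
```

```bash
python3 arc.py .005|head -3; python3 -c "
from h import *
snap('wrist','w6.png')"
```

```text
t 7.9 p [ 0.5596 -0.1081  0.2501] ang -0.1807 F [-2.4  6.5 -7.5] gap 0.0228 q [-0.19  0.13 -0.07  1.37  0.    1.56]
Ftool [ 5.9 -3.5  7.5]
rad 0.1044 a 0.0077
```

View pics/w6.png

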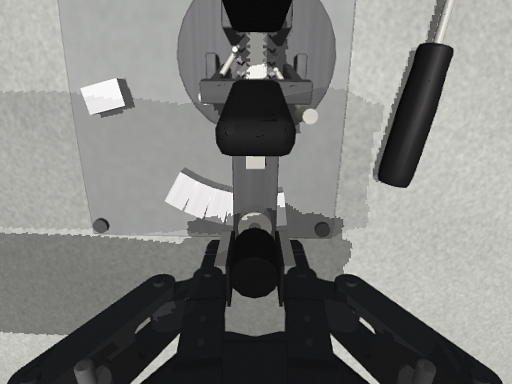

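Request:
drive_tool(
  increments=[
    [[0,0,0,0,0.05,0.3,1],[0,0,0,0,0.05,0.6,1],[0,0,0,0,0.05,0.8,1],[0,0,0,0,0.05,0.8,1]],
  ],
)

```text
clock: 8.35
position: [0.5599, -0.1082, 0.2418]
tool_rot: [0.768, 0.64, -0.001, -0.003]
ft_force: [-4.0, 6.6, -5.1]
finger_gap: 0.0225
```

```bash
python3 arc.py .005|head -3
```

```text
t 8.35 p [ 0.5599 -0.1082  0.2418] ang -0.1806 F [-4.   6.6 -5.1] gap 0.0225 q [-0.19  0.14 -0.08  1.35  0.    1.56]
Ftool [ 5.8 -5.   5.1]
rad 0.1044 a 0.01
```

The spring still pulls down at about 6 mm lift, so the pin is in the hole. Lowering the rest of the way and releasing.

Request:
drive_tool(
  increments=[
    [[0,0,0,0,0,0.3,1],[0,0,0,0,-0.05,0.5,1],[0,0,0,0,-0.1,0.55,1],[0,0,0,0,-0.1,0.55,0.3],[0,0,0,0,-0.1,0.55,0],[0,0,0,0,-0.1,0.55,-0.6],[0,0,0,0,-0.1,0.3,-1],[0,0,0,0,-0.1,0,-1]],
  ],
)

```text
clock: 9.15
position: [0.5601, -0.1089, 0.2434]
tool_rot: [0.768, 0.64, 0.0, 0.0]
ft_force: [0.4, -0.1, -0.4]
finger_gap: 0.0834
```

```bash
python3 arc.py .005|head -3; python3 -c "
from h import *
snap('wrist','w7.png')
p=eyes.camera_params('wrist')
for l in (0,.012): print(l,proj(p,T(RIG,[[0,-.105,.094+l],[-.012,-.105,.094+l],[.012,-.105,.094+l]])).round(1).tolist())"
```

```text
t 9.15 p [ 0.5601 -0.1089  0.2434] ang -0.1811 F [ 0.4 -0.1 -0.4] gap 0.0834 q [-0.19  0.13 -0.08  1.35 -0.    1.56]
Ftool [-0.   0.5  0.4]
rad 0.105 a 0.013
0 [[251.7, 268.9], [227.5, 268.6], [276.0, 269.1]]
0.012 [[251.6, 284.1], [225.2, 283.8], [277.9, 284.3]]
```

View pics/w7.png

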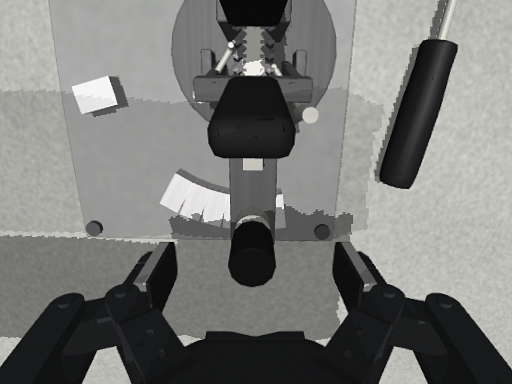

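The knob is back down: its top is centred at (252,265) and about 47 px wide, matching lift 0. Next I raise the arm, turn 90° and hover over the handle and trigger.

```bash
python3 -c "
from h import *
print(delta([.5796,-.0027,.355],1.376))"
```

```text
[0.0007, 0.0009, -1.5571, 10.79, 0.01, -11.09]
```

Request:
drive_tool(
  increments=[
    [[0,0,0,0,0,-4,-1],[0,0,0,0,0,-8,-1],[0,0,-0.14,0,0,-11.1,-1],[0,0,-0.28,1,0,-11.1,-1],[0,0,-0.42,3,0,-11.1,-1],[0,0,-0.56,5,0,-11.1,-1],[0,0,-0.7,7,0,-11.1,-1],[0,0,-0.84,9,0,-11.1,-1],[0,0,-0.98,10.5,0,-11.1,-1],[0,0,-1.12,10.8,0,-11.1,-1]],
  ],
)

```text
clock: 10.2
position: [0.5797, -0.0011, 0.3543]
tool_rot: [0.307, 0.952, 0.0, 0.0]
ft_force: [-0.0, -1.0, 0.4]
finger_gap: 0.0854
```

Request:
drive_tool(
  increments=[
    [[0,0,-0.14,0,0,0,-1],[0,0,-0.28,0,0,0,-1],[0,0,-0.42,0,0,0,-1],[0,0,-0.437,0,0,0,-1],[0,0,-0.437,0,0,0,-1]],
  ],
)

```text
clock: 10.7
position: [0.5795, -0.0026, 0.3542]
tool_rot: [0.099, 0.995, -0.0, 0.0]
ft_force: [-0.1, 1.0, -0.1]
finger_gap: 0.0854
```

```bash
cat > ck.py <<'E'
from h import *
import sys
show(); n=sys.argv[1]; snap('wrist',n+'.png')
p=eyes.camera_params('wrist')
def pr(nm,X): print(nm,proj(p,T(RIG,np.array(X)/1000)).round(0).tolist())
pr('handle top',[[-12,4,151],[12,4,151],[12,20,151],[-12,20,151]])
pr('trig grip',[[0,-30,123]]);pr('knob',[[0,-105,94]])
pr('padface bar0,20',[[-18,84,70],[18,84,70],[-18,104,70]])
pr('box near top edge y118',[[-35,118,75],[35,118,75]])
print(delta([.5796,-.0027,.278],1.376))
E
python3 ck.py w8
```

```text
t 10.7 p [ 0.5795 -0.0026  0.3542] ang 1.3729 F [-0.1  1.  -0.1] gap 0.0854 q [-0.    0.14  0.14  1.57 -0.    0.19]
handle top [[255.0, 206.0], [255.0, 238.0], [279.0, 238.0], [279.0, 206.0]]
trig grip [[211.0, 207.0]]
knob [[130.0, 195.0]]
padface bar0,20 [[341.0, 167.0], [338.0, 203.0], [362.0, 167.0]]
box near top edge y118 [[382.0, 149.0], [372.0, 221.0]]
[-0.0, 0.0002, -0.0035, -0.01, -0.01, 7.62]
```

View pics/w8.png

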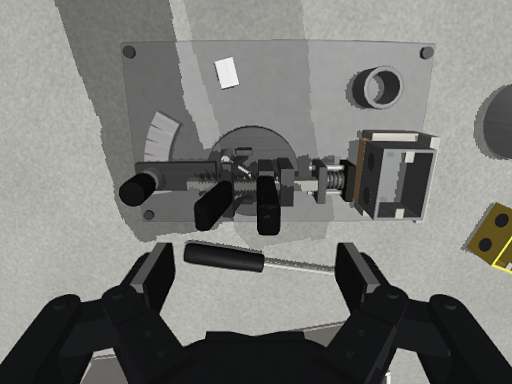

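```bash
python3 -c "
import cv2
a=cv2.imread('pics/w8.png')[120:240,230:450];cv2.imwrite('pics/w8z.png',cv2.resize(a,None,fx=3.6,fy=3.6,interpolation=cv2.INTER_CUBIC))"
```

```text
(no output)
```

View pics/w8z.png

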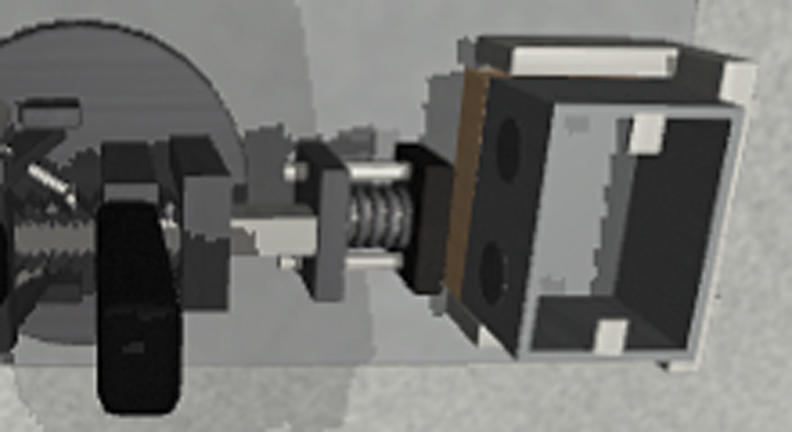

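The view is clear. The handle and the box's near edge (383,149)-(374,219) match my model, and the pad front edge at (356,166) puts the bar at about 14 mm. The trigger leans back further at its top than the open fingers reach from the squeeze centre. So I descend 10 mm rearward and shift forward while closing.

Request:
drive_tool(
  increments=[
    [[0,0,0,0,-0.5,0,-1],[0,0,0,0,-1,0.5,-1],[0,0,0,0,-1,3,-1],[0,0,0,0,-1,5.5,-1],[0,0,0,0,-1,7,-1],[0,0,0,0,-1,7.6,-1],[0,0,0,0,-1,7.6,-1]],
  ],
)

```text
clock: 11.45
position: [0.5774, -0.0125, 0.2776]
tool_rot: [0.097, 0.995, -0.0, -0.001]
ft_force: [-0.7, -0.4, -0.3]
finger_gap: 0.0855
```

```bash
python3 ck.py w9
```

```text
t 11.45 p [ 0.5774 -0.0125  0.2776] ang 1.3756 F [-0.7 -0.4 -0.3] gap 0.0855 q [-0.02  0.14 -0.01  1.42 -0.    0.17]
handle top [[280.0, 275.0], [279.0, 321.0], [315.0, 321.0], [320.0, 275.0]]
trig grip [[209.0, 262.0]]
knob [[96.0, 235.0]]
padface bar0,20 [[388.0, 194.0], [380.0, 241.0], [416.0, 194.0]]
box near top edge y118 [[445.0, 172.0], [425.0, 264.0]]
[0.0, 0.0003, -0.0004, -0.0, 1.0, 0.05]
```

View pics/w9.png

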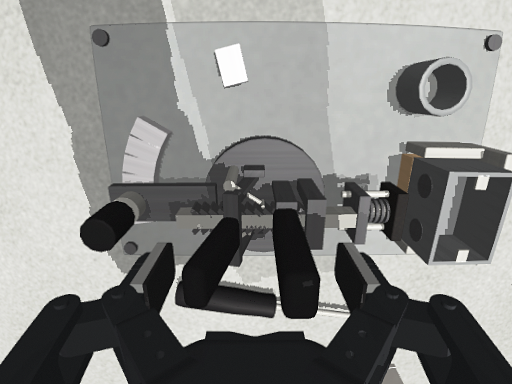

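Request:
drive_tool(
  increments=[
    [[0,0,0,0,0.3,0,-0.4],[0,0,0,0,0.7,0,0],[0,0,0,0,1.0,0,0.35],[0,0,0,0,1.0,0,0.35],[0,0,0,0,1.0,0,0.35],[0,0,0,0,1.0,0,0.35]],
  ],
)

```text
clock: 12.1
position: [0.5799, -0.0015, 0.2797]
tool_rot: [0.097, 0.995, 0.001, 0.001]
ft_force: [0.6, 6.8, 6.2]
finger_gap: 0.0317
```

```bash
python3 ck.py w10
```

```text
t 12.1 p [ 0.5799 -0.0015  0.2797] ang 1.3772 F [0.6 6.8 6.2] gap 0.0317 q [-0.    0.15 -0.    1.42  0.    0.19]
handle top [[253.0, 273.0], [253.0, 319.0], [289.0, 318.0], [292.0, 272.0]]
trig grip [[187.0, 260.0]]
knob [[79.0, 233.0]]
padface bar0,20 [[371.0, 193.0], [364.0, 240.0], [399.0, 193.0]]
box near top edge y118 [[428.0, 171.0], [409.0, 263.0]]
[0.0012, 0.0025, 0.0011, 0.01, -0.12, 0.17]
```

View pics/w10.png

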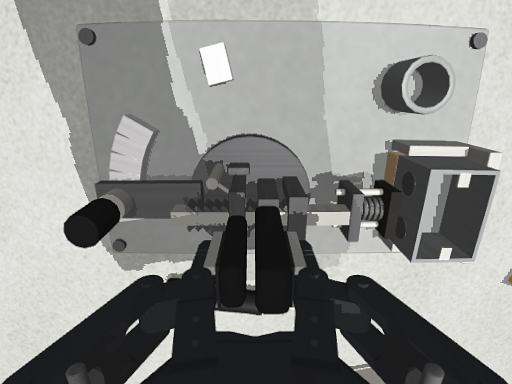

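Request:
drive_tool(
  increments=[
    [[0,0,0,0,-0.3,0,-0.4],[0,0,0,0,-0.7,0,-1],[0,0,0,0,-1.0,0,-1],[0,0,0,0,-1.0,0,-1],[0,0,0,0,-1.0,0,-1],[0,0,0,0,-1.0,0,-1]],
  ],
)

```text
clock: 12.75
position: [0.5776, -0.0123, 0.2781]
tool_rot: [0.097, 0.995, 0.0, 0.0]
ft_force: [-0.1, 0.5, -0.3]
finger_gap: 0.0854
```

```bash
cat > z.py <<'E'
import cv2,sys
ims=[]
for n in sys.argv[2:]:
    a=cv2.imread(f'pics/{n}.png')[150:270,320:480];ims.append(cv2.resize(a,None,fx=4.8,fy=4.8 if len(sys.argv)<4 else 2.4,interpolation=cv2.INTER_CUBIC) if len(sys.argv)<4 else cv2.resize(a,None,fx=4.5,fy=2.4))
cv2.imwrite('pics/'+sys.argv[1]+'.png',cv2.vconcat(ims))
E
python3 ck.py w11; python3 z.py z11 w9 w11
```

```text
t 12.75 p [ 0.5776 -0.0123  0.2781] ang 1.376 F [-0.1  0.5 -0.3] gap 0.0854 q [-0.02  0.14 -0.01  1.42  0.    0.17]
handle top [[280.0, 276.0], [278.0, 322.0], [315.0, 322.0], [319.0, 275.0]]
trig grip [[208.0, 263.0]]
knob [[95.0, 235.0]]
padface bar0,20 [[388.0, 194.0], [380.0, 242.0], [416.0, 194.0]]
box near top edge y118 [[445.0, 172.0], [425.0, 265.0]]
[0.0002, 0.0001, 0.0001, -0.01, 0.98, 0.01]
```

View pics/w11.png

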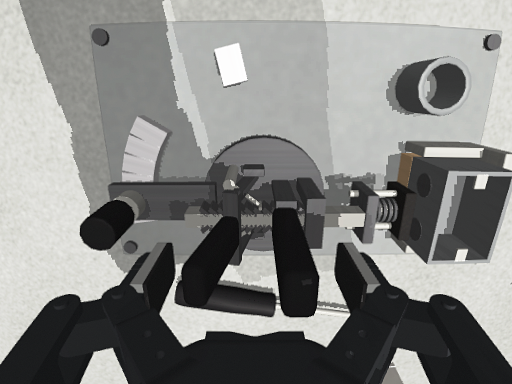

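View pics/z11.png

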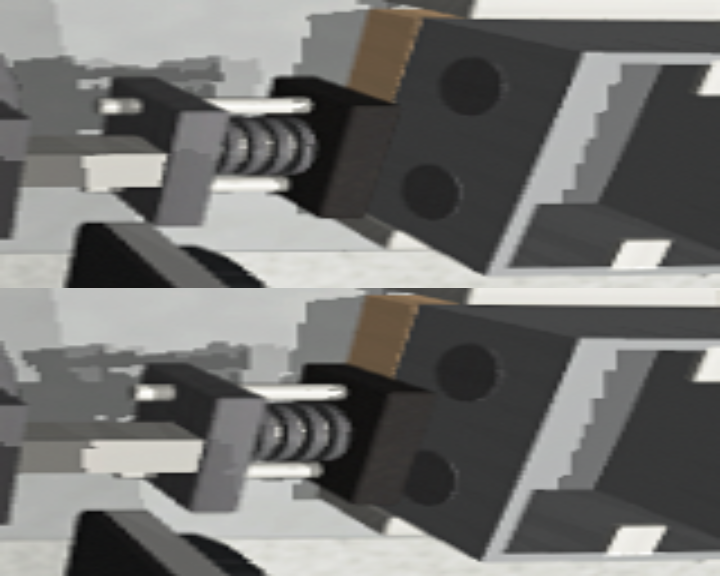

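Stroke 1 moved the pad edge from px 408 to 416, so the bar is now at about 20 mm and the pad face at 104 mm, 14.5 mm short of the box. Stroke 2.

Request:
drive_tool(
  increments=[
    [[0,0,0,0,0.3,0,-0.4],[0,0,0,0,0.7,0,0],[0,0,0,0,1.0,0,0.35],[0,0,0,0,1.0,0,0.35],[0,0,0,0,1.0,0,0.35],[0,0,0,0,1.0,0,0.35]],
  ],
)

```text
clock: 13.4
position: [0.5798, -0.0015, 0.279]
tool_rot: [0.097, 0.995, 0.0, 0.001]
ft_force: [0.5, 5.8, 6.3]
finger_gap: 0.0315
```

Request:
drive_tool(
  increments=[
    [[0,0,0,0,-0.3,0,-0.4],[0,0,0,0,-0.7,0,-1],[0,0,0,0,-1.0,0,-1],[0,0,0,0,-1.0,0,-1],[0,0,0,0,-1.0,0,-1],[0,0,0,0,-1.0,0,-1]],
  ],
)

```text
clock: 14.0
position: [0.5776, -0.0123, 0.2782]
tool_rot: [0.097, 0.995, 0.0, 0.0]
ft_force: [-0.1, -0.7, -0.5]
finger_gap: 0.0853
```

```bash
python3 ck.py w12; python3 z.py z12 w11 w12
```

```text
t 14.0 p [ 0.5776 -0.0123  0.2782] ang 1.376 F [-0.1 -0.7 -0.5] gap 0.0853 q [-0.02  0.14 -0.01  1.42  0.    0.17]
handle top [[280.0, 276.0], [278.0, 322.0], [315.0, 322.0], [319.0, 275.0]]
trig grip [[208.0, 262.0]]
knob [[95.0, 235.0]]
padface bar0,20 [[388.0, 194.0], [380.0, 242.0], [416.0, 194.0]]
box near top edge y118 [[445.0, 172.0], [425.0, 265.0]]
[0.0002, 0.0002, 0.0, -0.01, 0.98, 0.02]
```

View pics/z12.png

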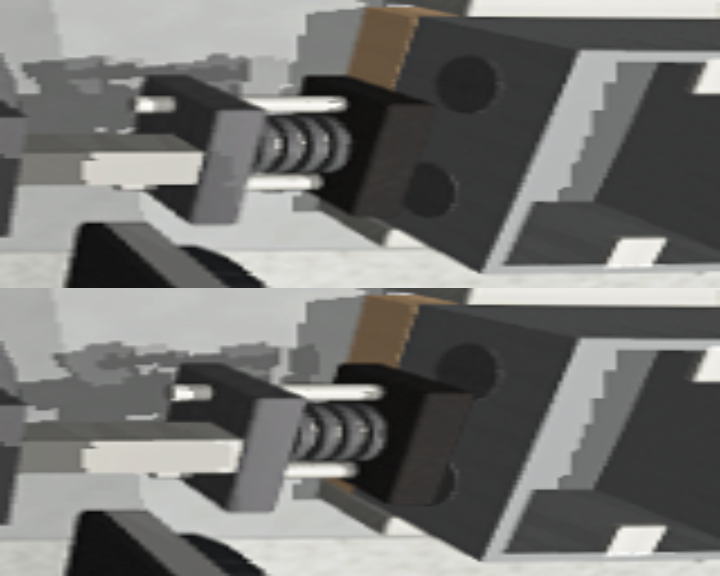

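Pad face is at about 110 mm, with about 8 mm still to go. Stroke 3.

Request:
drive_tool(
  increments=[
    [[0,0,0,0,0.3,0,-0.4],[0,0,0,0,0.7,0,0],[0,0,0,0,1.0,0,0.35],[0,0,0,0,1.0,0,0.35],[0,0,0,0,1.0,0,0.35],[0,0,0,0,1.0,0,0.35]],
  ],
)

```text
clock: 14.65
position: [0.5798, -0.0015, 0.279]
tool_rot: [0.097, 0.995, 0.001, 0.001]
ft_force: [1.0, 6.7, 6.2]
finger_gap: 0.0313
```

```bash
python3 ck.py w13s
```

```text
t 14.65 p [ 0.5798 -0.0015  0.279 ] ang 1.3772 F [1.  6.7 6.2] gap 0.0313 q [-0.    0.15 -0.    1.42  0.    0.19]
handle top [[253.0, 274.0], [253.0, 320.0], [289.0, 320.0], [292.0, 274.0]]
trig grip [[187.0, 261.0]]
knob [[79.0, 234.0]]
padface bar0,20 [[371.0, 194.0], [365.0, 241.0], [400.0, 193.0]]
box near top edge y118 [[428.0, 171.0], [409.0, 264.0]]
[0.0011, 0.0015, 0.0012, -0.01, -0.12, 0.1]
```

Request:
drive_tool(
  increments=[
    [[0,0,0,0,-0.3,0,-0.4],[0,0,0,0,-0.7,0,-1],[0,0,0,0,-1.0,0,-1],[0,0,0,0,-1.0,0,-1],[0,0,0,0,-1.0,0,-1],[0,0,0,0,-1.0,0,-1]],
  ],
)

```text
clock: 15.3
position: [0.5776, -0.0123, 0.2782]
tool_rot: [0.097, 0.995, 0.0, 0.0]
ft_force: [-0.0, 0.3, 0.4]
finger_gap: 0.0856
```

```bash
python3 ck.py w13; python3 z.py z13 w12 w13; python3 z.py z13s w13s w10
```

```text
t 15.3 p [ 0.5776 -0.0123  0.2782] ang 1.3759 F [-0.   0.3  0.4] gap 0.0856 q [-0.02  0.14 -0.01  1.42  0.    0.17]
handle top [[280.0, 276.0], [278.0, 322.0], [315.0, 322.0], [319.0, 275.0]]
trig grip [[208.0, 262.0]]
knob [[95.0, 235.0]]
padface bar0,20 [[388.0, 194.0], [380.0, 242.0], [416.0, 194.0]]
box near top edge y118 [[445.0, 172.0], [425.0, 265.0]]
[0.0002, 0.0002, 0.0001, -0.01, 0.98, 0.01]
```

View pics/z13.png

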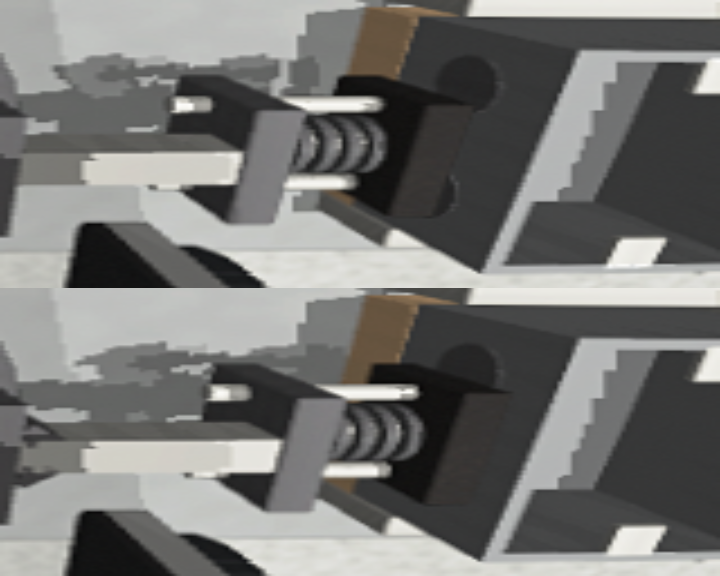

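View pics/z13s.png

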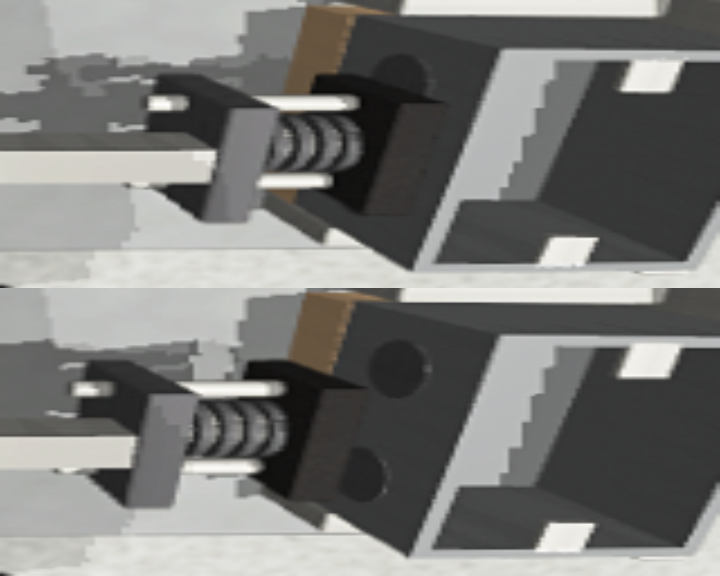

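Pad face is at about 116 mm with the spring not compressed (jaw to pad 167 px in both pictures), and the box hasn't moved. Stroke 4 should touch.

Request:
drive_tool(
  increments=[
    [[0,0,0,0,0.3,0,-0.4],[0,0,0,0,0.7,0,0],[0,0,0,0,1.0,0,0.35],[0,0,0,0,1.0,0,0.35],[0,0,0,0,1.0,0,0.35],[0,0,0,0,1.0,0,0.35]],
  ],
)

```text
clock: 15.95
position: [0.5798, -0.0015, 0.2791]
tool_rot: [0.097, 0.995, 0.0, 0.001]
ft_force: [1.6, 7.0, 5.9]
finger_gap: 0.0314
```

```bash
python3 ck.py w14s;  python3 z.py z14s w13s w14s
```

```text
t 15.95 p [ 0.5798 -0.0015  0.2791] ang 1.3772 F [1.6 7.  5.9] gap 0.0314 q [-0.    0.15 -0.    1.42  0.    0.19]
handle top [[253.0, 274.0], [253.0, 320.0], [289.0, 320.0], [292.0, 274.0]]
trig grip [[187.0, 261.0]]
knob [[79.0, 234.0]]
padface bar0,20 [[371.0, 193.0], [365.0, 241.0], [400.0, 193.0]]
box near top edge y118 [[428.0, 171.0], [409.0, 264.0]]
[0.0011, 0.0016, 0.0013, -0.01, -0.12, 0.11]
```

View pics/z14s.png

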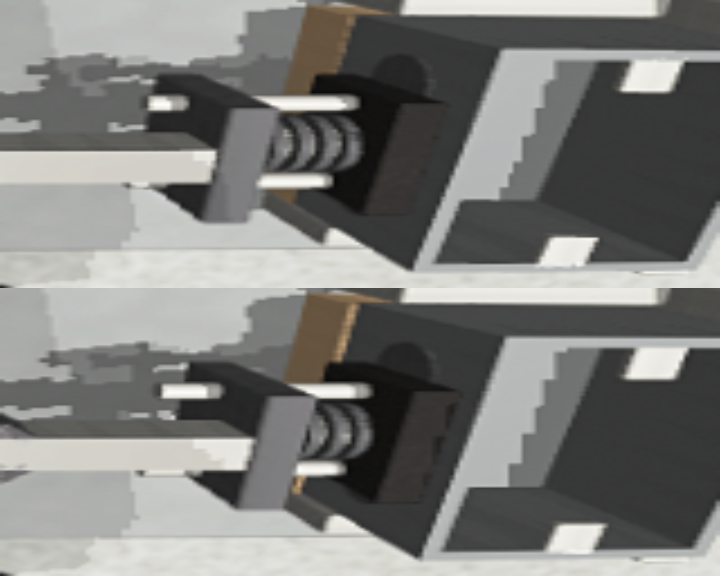

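The pad touched on this stroke. The jaw advanced about 5.7 mm and the pad only 2.4 mm, so the pad is pressed in about 3.3 mm (2.7 N). The box slid about 0.8 mm to its fence. That is a hold within the allowed limits, and the trigger is still squeezed. I'll hold a moment and check everything else before handing in.

Request:
drive_tool(
  increments=[
    [[0,0,0,0,0,0,0.35],[0,0,0,0,0,0,0.35],[0,0,0,0,0,0,0.35],[0,0,0,0,0,0,0.35],[0,0,0,0,0,0,0.35]],
  ],
)

```text
clock: 16.5
position: [0.5798, -0.0015, 0.279]
tool_rot: [0.097, 0.995, 0.0, 0.001]
ft_force: [0.3, 7.0, 6.8]
finger_gap: 0.0313
```

```bash
python3 ck.py w15;python3 -c "
from h import *
snap('scene','s15.png')
import cv2
a=cv2.absdiff(cv2.imread('pics/w15.png'),cv2.imread('pics/w14s.png'));print('diff px',(a.max(2)>40).sum())
b=cv2.imread('pics/w15.png')[150:270,320:480];cv2.imwrite('pics/z15.png',cv2.resize(b,None,fx=5,fy=5,interpolation=cv2.INTER_CUBIC))"
```

```text
t 16.5 p [ 0.5798 -0.0015  0.279 ] ang 1.3773 F [0.3 7.  6.8] gap 0.0313 q [-0.    0.15 -0.    1.42  0.    0.19]
handle top [[253.0, 274.0], [253.0, 320.0], [289.0, 320.0], [292.0, 274.0]]
trig grip [[187.0, 261.0]]
knob [[79.0, 234.0]]
padface bar0,20 [[371.0, 193.0], [365.0, 241.0], [400.0, 193.0]]
box near top edge y118 [[428.0, 171.0], [409.0, 264.0]]
[0.0011, 0.0016, 0.0013, -0.01, -0.12, 0.11]
diff px 62
```

View pics/z15.png

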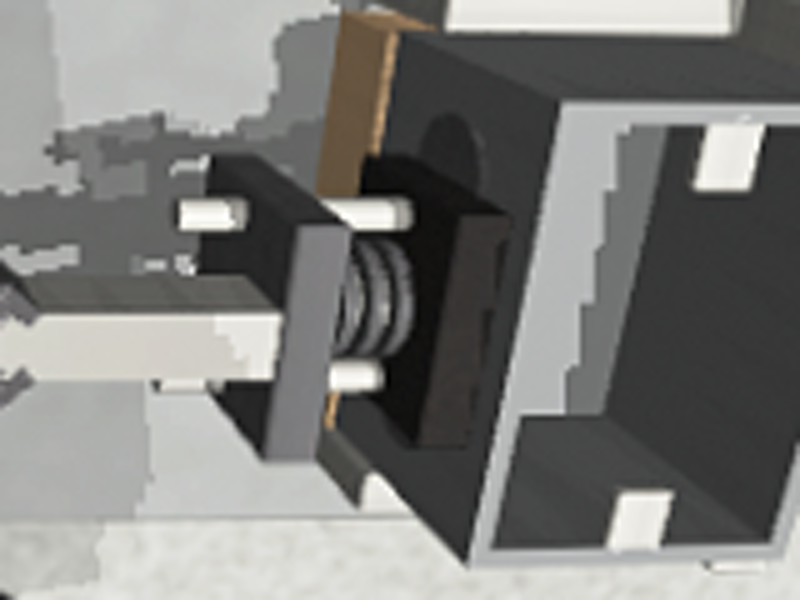

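View pics/w15.png

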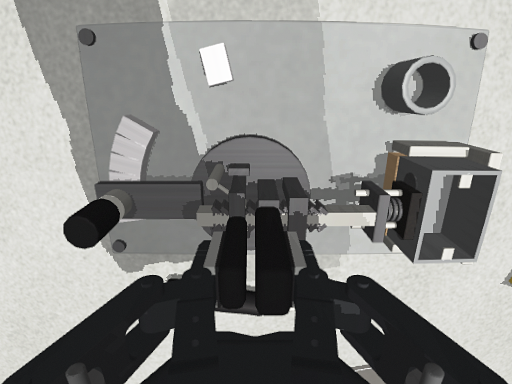

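View pics/s15.png

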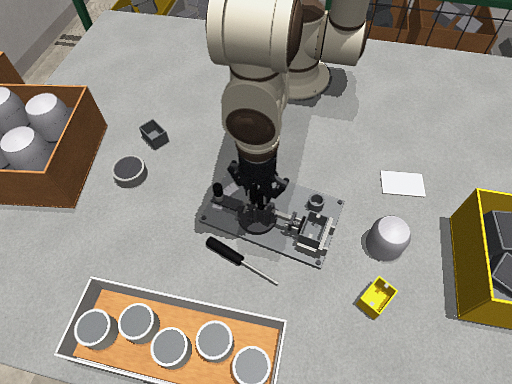

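The pad lies flat on the box wall, the spring is visibly shortened, the picture is steady, and the bystanders are where they started. Handing in.

```bash
python3 -c "
from bench import hand_in
print(hand_in())"
```

```text
the job is handed in; nothing more can be done
None
```

The job is done and handed in at about 16.6 s, with the trigger still squeezed; the hand-in gives no verdict.

- **Swing and lock:** I lifted the plunger about 14 mm and swung the head about 1.02 rad until it met its stop. I then lowered the plunger into the home hole. The spring still pulled at about 5 N at 6 mm lift, and the knob height in the picture matches fully down.
- **Squeezes:** I gave four. The pad face reached about 104, 110 and 116 mm from the axis after the first three. It touched the box on the fourth, and I gave no extra squeeze.
- **Last checks:** The pad is pressed in about 3.3 mm by camera, so about 2.7 N. That is only a light hold, but well below the 11 mm that would crush the box. The box slid about 0.8 mm, which I take to be up against its fence.
- **Steadiness and surroundings:** Wrist pictures 0.5 s apart were practically the same, and the forces at the wrist were below 10 N. The other things on the bench look unmoved.

One reading was slightly off: the squeezed gripper shows 31.3 mm where 34 mm was expected. It also read about 1.5 mm low on the 24 mm knob, so I took that as gripper offset and give.

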